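# Run a batch of couplings out of the lever dispenser

## Task

Of the two lever dispensers on the desk, use the one that holds the three conduit couplings: press its hand lever down and keep it down until all three have slid out into its own tray, then ease the lever back up under your fingertip so that the lid comes down gently and shuts without slamming, and move clear. Touch nothing but that lever: take hold of nothing, and leave the couplings, the lid, the dispenser with the saddles and the other things on the desk alone.

Things in the scene. Friction and masses are not known exactly. Their poses are not given: they have to be found in the camera images.
- disp_coupling: Dispenser that holds the three conduit couplings: grey metal chute 288 x 96 x 146 mm fixed to the desk, open on top. Origin midway between its sides at desk height; x points up the chute, away from the robot; z up. Its floor slopes 25 degrees down to -x, under the lid, into its catch tray (x -185 to -100 mm, 70 mm wide, floor tipped a little to the lip, z 7 to 13, rim z 42). Lever along its right side (-y).
- disp_coupling_pad (a point): Middle of the top of that lever's press pad: flat, black, ribbed, 36 mm along x, 32 mm along y, at the lever's front end to the right of the tray; x -165, y -66 mm in the dispenser's frame. 85 mm above the desk when up, 45 mm when right down. The tray beside it is 42 mm high; the lid and chute, up to 146 mm, stand over 60 mm behind it.
- disp_coupling_lever (a joint): That dispenser's hand lever, hinged near the back of its right side. 0 is up (lid shut); 0.18 is right down on its stop, lid wide open. A spring pushes it up: about 3 N at the pad near the top, 6 N right down; let go, it snaps up and slams the lid. Eased up steadily over a second or more, the lid shuts gently. The lid turns 5 to 6 times as far.
- disp_coupling_lid (a joint): Clear lid with an aluminium edge across that dispenser's mouth, hinged along its top edge (x -35, z 95 mm in the dispenser's frame). 0 is shut; positive swings its lower edge forward and up, about 1.0 with the lever right down. Fittings slide out past about 0.45. Driven only by the lever, through a link.
- disp_saddle: Dispenser that holds the three conduit saddles : grey metal chute 288 x 96 x 146 mm fixed to the desk, open on top. Origin midway between its sides at desk height; x points up the chute, away from the robot; z up. Its floor slopes 25 degrees down to -x, under the lid, into its catch tray (x -185 to -100 mm, 70 mm wide, floor tipped a little to the lip, z 7 to 13, rim z 42). Lever along its right side (-y).
- disp_saddle_pad (a point): The same point on the lever of the saddle dispenser.
- disp_saddle_lever (a joint): Lever of the saddle dispenser, 0 is up.
- disp_saddle_lid (a joint): Lid of the saddle dispenser, 0 is shut.
- coupling_a_mid (a point): Centre of one of the three white PVC conduit couplings (plain round sleeves, 24 mm in diameter, 50 mm long). They start in a row behind the lid, lying across the chute, and roll or slide out when it lifts.
- coupling_a: That coupling itself; 50 mm long along its y axis. It rolls and its origin on the rim turns with it: for its position use its centre.
- coupling_b_mid (a point): Centre of one of the three white PVC conduit couplings (plain round sleeves, 24 mm in diameter, 50 mm long). They start in a row behind the lid, lying across the chute, and roll or slide out when it lifts.
- coupling_b: That coupling itself; 50 mm long along its y axis. It rolls and its origin on the rim turns with it: for its position use its centre.
- coupling_c_mid (a point): Centre of one of the three white PVC conduit couplings (plain round sleeves, 24 mm in diameter, 50 mm long). They start in a row behind the lid, lying across the chute, and roll or slide out when it lifts.
- coupling_c: That coupling itself; 50 mm long along its y axis. It rolls and its origin on the rim turns with it: for its position use its centre.
- saddle_1: White PVC conduit saddle (an omega-shaped strap), 14 x 62 x 22 mm, origin at the middle of its underside; starts behind the other dispenser's lid.
- saddle_2: White PVC conduit saddle (an omega-shaped strap), 14 x 62 x 22 mm, origin at the middle of its underside; starts behind the other dispenser's lid.
- saddle_3: White PVC conduit saddle (an omega-shaped strap), 14 x 62 x 22 mm, origin at the middle of its underside; starts behind the other dispenser's lid.
- screw_box_b: Small brown box of screws, 56 x 85 x 42 mm; a bystander, origin at the middle of its underside.
- tape_measure: Tape measure lying on its side, 62 x 83 x 38 mm; a bystander, origin at the middle of its underside.
- pliers_worn: Combination pliers, 56 x 167 x 14 mm; a bystander, origin at the middle of its underside.
- marker_black: Marker pen, 17 x 132 x 18 mm; a bystander, origin at the middle of its underside.
- coupling_d: A fourth white conduit coupling, 24 x 50 x 24 mm, lying on the desk in front of the dispensers; a bystander, origin at the middle of its underside.
- saddle_4: A fourth white conduit saddle, 14 x 62 x 22 mm, lying on the desk in front of the dispensers; a bystander, origin at the middle of its underside.
- offcut_b: White conduit offcut, 20 x 110 x 20 mm; a bystander, origin at the middle of its underside.

How it is judged:
By the outcome, as a careful person would: the job done as asked, in the order asked, and still so for the second after the job is handed in, with the robot touching nothing.
It also fails if it takes over 38 s, if anything falls off the work surface, if the arm or the gripper's body presses on something with over 40 N, if the wrist force passes 120 N, or if a joint passes its speed limit or range.

## Robot

A 7-joint arm with a two-finger parallel gripper is mounted at the origin on a cart in front of the work surface, level with it; the furniture and walls round the work are solid. World frame = base frame: x ahead of the robot, y to its left, z up, the work surface at z = 0. Lengths are in m, angles in rad, forces in N, time in s.
With the tool pointing down it reaches from about 0.425 to 0.875 m from the base axis. Payload 4.7 kg.
Tool frame: the origin (TCP) lies at the very end of the fingers, on their centre line; the grasp point (between the pads) lies 19 mm behind it (robot.hold_point_z is the distance from the TCP to the grasp point, in m); z points along the fingers, y is the line along which they close (so a half turn about z gives the same grasp; the last joint's range is limited). The gripper opens to 87 mm and grips with 3 to 60 N. Pads are 19 mm wide; open, the fingers measure 117 mm over their backs; the gripper's body (75 mm by 190 mm) begins 51 mm behind the grasp point.
Start: joints at [0.014, 0.321, -0.07, 1.45, 0.023, 1.371, -0.057], TCP at [0.65, -0, 0.189] pointing down, gripper open.
Joint ranges: [-2.86, 2.86], [-0.3, 2.09], [-1.38, 1.24], [0.06, 2.45], [-1.56, 4.7], [0.09, 2.05], [-2.69, 2.69]. Speed limits (rad/s): [2.57, 2.57, 3.14, 3.14, 3.14, 3.14, 3.14].

## Interface

Orientations are given as a rotation vector (axis times angle).
In Python, from bench import robot gives the robot as it stands.
- The arm moves only by the tool move_arm, never from a script. Its argument "plan" is a list of rows, each an object with "translation": the shift along the world's x, y, z in cm, a list of three; "rot": the turn, a rotation vector about the world's x, y, z in degrees, a list of three; "fingers": the finger opening in cm, from 0 to 8.7. In form: [{"translation": [dx, dy, dz], "rot": [ax, ay, az], "fingers": fingers}, ...]. A call has 1 to 12 rows; each row shifts and turns the commanded pose from where the row before left it; what a row does not reach is not made up. A row lasts 1/8 s, in which the tool goes at most 62.5 mm and 10.7 degrees, less where a joint would pass 70% of its speed; a pose out of reach is approached as far as the arm can. A call with a gripper value outside its range is refused whole. The fingers move at their own pace and stop on an object; "squeeze" is the grip in N (left out, the last holds). Time passes only in rows, so rows that do not move let the fingers close. It gives the time, the measured TCP pose, the force, the opening and the grip force at its end, in the units of the state.
- robot.get_obs(): the state, without advancing time (a new reading comes with each control period).
- robot.capture(name): name is "scene" or "side" or "wrist"; returns a dict with "pixels" (384x512x3 uint8, red, green, blue), "z_map" (384x512 float32, m along the optical axis (not along the pixel's ray), 0 where there is no reading), "vertical_fov" (degrees; the focal length in pixels is half the picture's height over the tangent of half this angle, whatever the lens; pixels are square), "cx", "cy" (the principal point, pixels), "rvec" (rotation vector, rad) and "tvec" (3), from world to camera coordinates, as OpenCV has them. Camera axes: x right, y down, z forward; pixel columns grow to the right and rows downward; lengths in m; the calibration is good to about 2 mm. A picture is of the moment at which its call begins.
- robot.close_job(): hands the job in; it is judged then, once.
The state is a dict: "t": time; "q": joint angles; "dq": joint speeds; "tau": joint torques, N m; "ee_pos": TCP position; "ee_rot": TCP orientation; "force": force on the tool from outside, world axes, zero at the start; "ft_torque": the same for the moment, N m; "width": finger opening in m; "gripper_force": force on a finger pad.
Only numpy, scipy, OpenCV 4.12 (cv2) and the standard library are available. Lean on these libraries where they do the work, as an engineer would, in place of code of your own. Each camera call takes 0.05 s, during which the arm holds its last target. There are 200 camera calls.

## Working session

There is one attempt and no reset: what is moved stays moved. The work goes in short steps, Python scripts to look and compute and a tool call to move; the robot and the scene stay as the last step left them, time stands still between calls to the robot, and variables do not carry over. Pictures are saved under pics/ and viewed, at most 11 in all, crops included, and the job is handed in when it is done.

Besides the shell and the picture viewer there is one more tool, called after "Emit:" as name(argument=value, ...) on one line, values as JSON. move_arm: Moves the arm, as the interface text tells. Its arguments: {"type":"object","properties":{"plan":{"type":"array","items":{"type":"object","properties":{"translation":{"type":"array","items":{"type":"number"}},"rot":{"type":"array","items":{"type":"number"}},"fingers":{"type":"number"}}}},"squeeze":{"type":"number"}},"required":["plan"]}

```bash
mkdir -p pics; cat > h.py <<'E'
import numpy as np,cv2
from bench import robot
def cap(n,f=None):
    c=robot.capture(n)
    if f: cv2.imwrite(f'pics/{f}.png',c['pixels'][:,:,::-1])
    return c
def world(c):
    z=c['z_map'].astype(float);H,W=z.shape
    f=H/2/np.tan(np.radians(c['vertical_fov'])/2)
    u,v=np.meshgrid(np.arange(W),np.arange(H))
    P=np.stack([(u-c['cx'])/f*z,(v-c['cy'])/f*z,z],-1)
    R,_=cv2.Rodrigues(np.array(c['rvec'],float))
    return (P-np.array(c['tvec']).ravel())@R
E
python3 - <<'E'
from h import *
a=cap('scene')['pixels'];b=cap('side')['pixels']
cv2.imwrite('pics/a.png',a[:,:,::-1]);cv2.imwrite('pics/b.png',b[:,:,::-1])
print(robot.get_obs())
E
```

```text
{'t': 0.1, 'q': array([ 0.01408298,  0.32176281, -0.07008418,  1.45157062,  0.02260093,
        1.37081372, -0.05696307]), 'dq': array([ 1.30883383e-03, -2.73707161e-03, -2.28157951e-04, -1.18061845e-03,
       -4.73539735e-05,  1.26715951e-04, -7.37888245e-04]), 'tau': array([ 1.37795760e-04, -4.92569017e+01, -4.06077392e-01, -3.13399816e+01,
       -6.42974046e-02,  3.95253638e-02,  6.49213871e-05]), 'ee_pos': array([ 6.49430240e-01, -4.19758358e-05,  1.87753049e-01]), 'ee_rot': array([-2.22062661e+00, -2.22058634e+00,  2.06636035e-03]), 'force': array([ 0.07319005, -0.6835124 ,  1.05208462]), 'ft_torque': array([-0.00333897,  0.04247385, -0.02908979]), 'gripper_force': 0.0, 'width': 0.08699493325584878}
```

View pics/a.png

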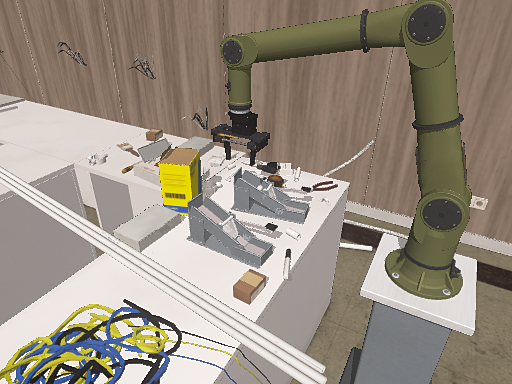

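View pics/b.png

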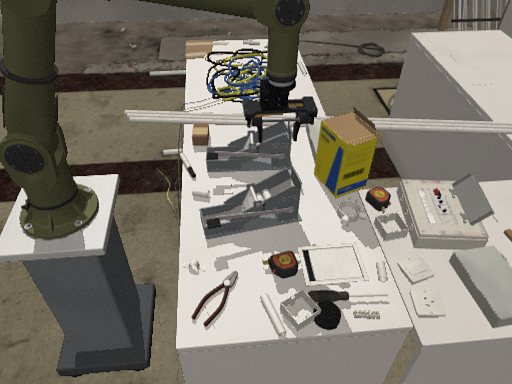

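The scene view shows the two dispensers at about (230,230) and (270,195). The side view shows them at about (250,145) and (250,205), with the levers on the near side. I'll zoom in to see what each one holds.

```bash
python3 - <<'E'
from h import *
a=cap('scene');b=cap('side');w=cap('wrist')
A=cv2.resize(a['pixels'][150:280,180:350],(800,600),interpolation=cv2.INTER_CUBIC)
B=cv2.resize(b['pixels'][110:250,180:330],(640,600),interpolation=cv2.INTER_CUBIC)
cv2.imwrite('pics/c.png',A[:,:,::-1]);cv2.imwrite('pics/d.png',B[:,:,::-1]);cv2.imwrite('pics/e.png',w['pixels'][:,:,::-1])
np.savez('w.npz',a=world(a),b=world(b),w=world(w),ap=a['pixels'],bp=b['pixels'],wp=w['pixels'])
E
```

```text
(no output)
```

View pics/c.png

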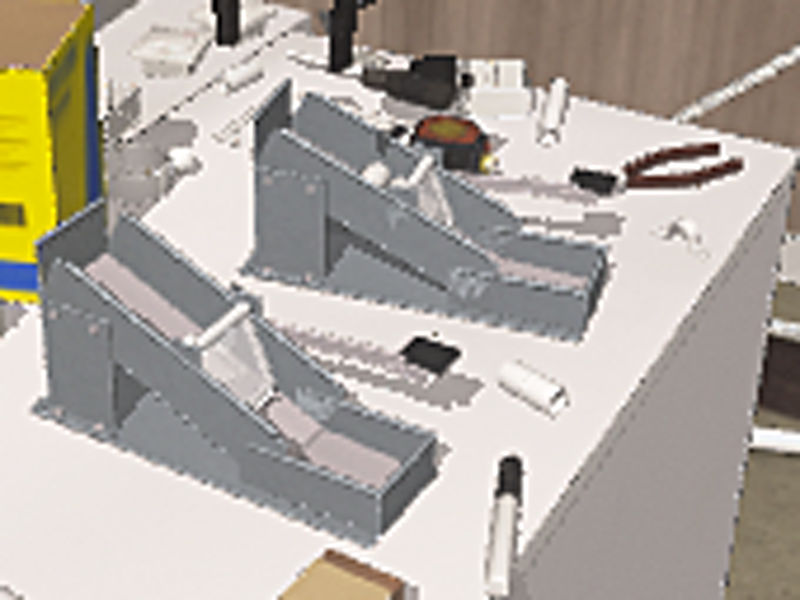

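View pics/d.png

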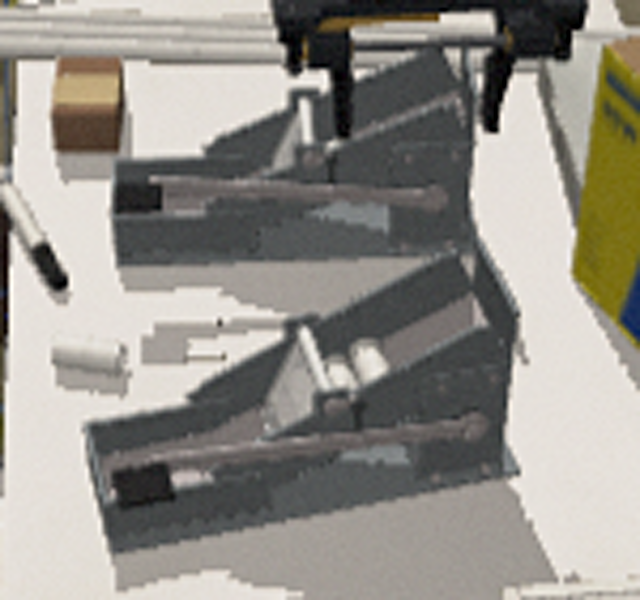

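View pics/e.png

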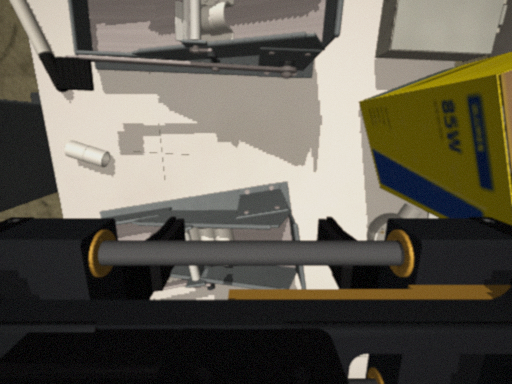

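The dispenser nearer the side camera (-y side) shows round white sleeves behind its lid, at (350,365) in the side crop. The other seems to hold saddles. I'll locate the pad and the yaw next.

```bash
python3 - <<'E'
from h import *
d=np.load('w.npz')
for k in 'ab':
    P=d[k];I=d[k+'p'].astype(int)
    dark=(I.max(-1)<60)&(P[...,2]>.06)&(P[...,2]<.1)&(P[...,0]>.4)&(P[...,0]<.75)&(abs(P[...,1])<.4)
    n,l,s,c=cv2.connectedComponentsWithStats(dark.astype(np.uint8))
    for i in range(1,n):
        if s[i,4]>8:
            q=P[l==i];t=q[q[:,2]>np.percentile(q[:,2],95)-.006];print(k,s[i],np.median(t,0).round(4),t.min(0).round(3),t.max(0).round(3),len(t))
# tall rim / back wall points of the dispenser
P=np.concatenate([d['a'].reshape(-1,3),d['b'].reshape(-1,3),d['w'].reshape(-1,3)])
m=(P[:,2]>.02)&(P[:,2]<.16)&(P[:,0]>.35)&(P[:,0]<.95)&(abs(P[:,1])<.4)
Q=P[m]
# height map top-down
S=800;img=np.zeros((600,S),np.uint8)
u=((.4-Q[:,1])*1000).astype(int);v=((.95-Q[:,0])*1000).astype(int)
for z in np.argsort(Q[:,2]):img[v[z],u[z]]=60+Q[z,2]*1200
cv2.imwrite('pics/f.png',img)
E
```

```text
a [302 187   9   5  30] [ 0.4575 -0.1657  0.0842] [ 0.441 -0.184  0.082] [ 0.477 -0.154  0.088] 30
a [265 223  13   8  44] [0.4619 0.1181 0.0843] [0.447 0.106 0.082] [0.482 0.139 0.087] 43
b [257 147   2   6  10] [0.6112 0.1322 0.0972] [0.609 0.13  0.096] [0.613 0.134 0.099] 2
b [207 153  11   7  69] [0.4642 0.1155 0.0858] [0.448 0.099 0.083] [0.481 0.132 0.089] 67
b [262 204   4   6  15] [ 0.601  -0.1272  0.0958] [ 0.598 -0.128  0.093] [ 0.604 -0.126  0.099] 5
b [206 218  15  11 110] [ 0.459  -0.173   0.0853] [ 0.44  -0.188  0.082] [ 0.477 -0.154  0.089] 109
```

View pics/f.png

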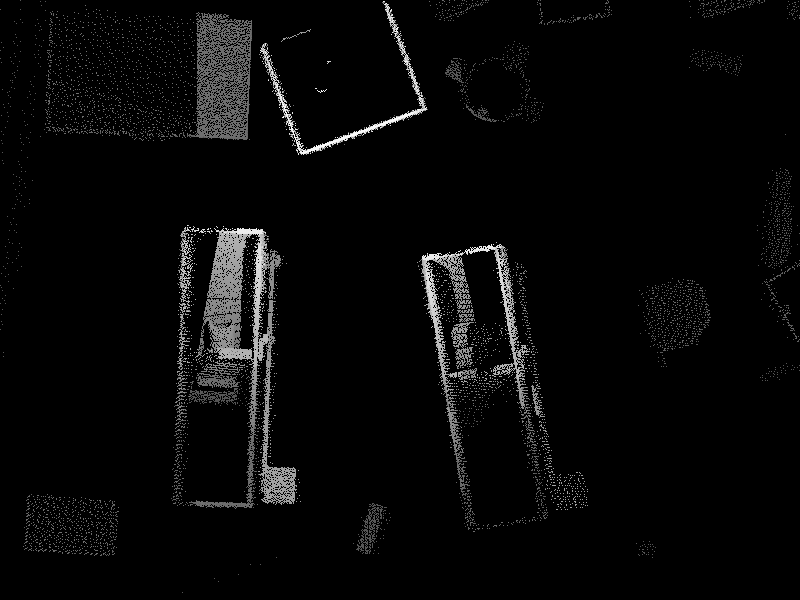

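The right-hand pad's centre is at about (0.459, -0.171, 0.085) and the dispenser's yaw is about +9.5°. I'll close the fingers and turn the tool -80.5° so the long side of the body lies across the dispenser and clears the chute. Then I'll go above the pad.

Emit:
move_arm(plan=[{"translation":[-2.4,-2.1,0],"rot":[0,0,-10],"fingers":0},{"translation":[-2.4,-2.1,0],"rot":[0,0,-10],"fingers":0},{"translation":[-2.4,-2.1,0],"rot":[0,0,-10],"fingers":0},{"translation":[-2.4,-2.1,0],"rot":[0,0,-10],"fingers":0},{"translation":[-2.4,-2.1,0],"rot":[0,0,-10],"fingers":0},{"translation":[-2.4,-2.1,0],"rot":[0,0,-10],"fingers":0},{"translation":[-2.4,-2.1,0],"rot":[0,0,-10],"fingers":0},{"translation":[-2.2,-2.4,0],"rot":[0,0,-10.5],"fingers":0},{"translation":[0,0,-2],"rot":[0,0,0],"fingers":0},{"translation":[0,0,-2],"rot":[0,0,0],"fingers":0},{"translation":[0,0,0],"rot":[0,0,0],"fingers":0}])

```text
t: 1.62
ee_pos: [0.4587, -0.1706, 0.1474]
ee_rot: [-3.13, -0.26, 0.005]
force: [-0.8, 0.3, -0.2]
width: 0.0003
gripper_force: 0.0
```

```bash
python3 - <<'E'
from h import *
w=cap('wrist','g');o=robot.get_obs()
print(o['t'],o['ee_pos'],o['force'],o['width'],cv2.Rodrigues(o['ee_rot'])[0].round(3))
R,_=cv2.Rodrigues(np.array(w['rvec'],float));print(-R.T@np.array(w['tvec']).ravel())
np.save('g.npy',world(w))
E
```

```text
1.675 [ 0.45959767 -0.1708957   0.14857525] [-0.55376156 -0.03894313  0.76779302] 0.0004984169286038629 [[ 0.986  0.165 -0.001]
 [ 0.165 -0.986  0.   ]
 [-0.001 -0.    -1.   ]]
[ 0.52840687 -0.15834161  0.34226132]
```

View pics/g.png

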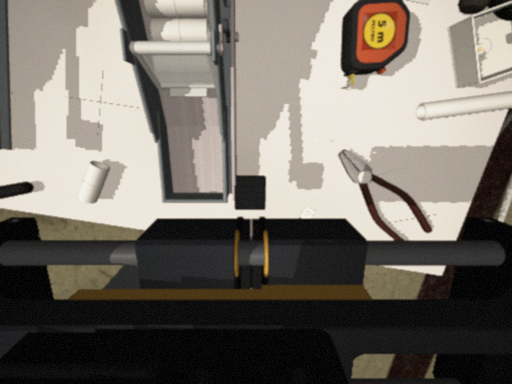

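The picture confirms the couplings are behind this lid, at (180,30) and (185,75), with the black pad at (250,192) in line with the fingers. I'll lower onto the pad.

Emit:
move_arm(plan=[{"translation":[0,0,-3],"rot":[0,0,0],"fingers":0},{"translation":[0,0,-2.5],"rot":[0,0,0],"fingers":0},{"translation":[0,0,-1],"rot":[0,0,0],"fingers":0},{"translation":[0,0,-1],"rot":[0,0,0],"fingers":0},{"translation":[0,0,-1],"rot":[0,0,0],"fingers":0},{"translation":[0,0,-0.8],"rot":[0,0,0],"fingers":0},{"translation":[0,0,0],"rot":[0,0,0],"fingers":0}])

```text
t: 2.55
ee_pos: [0.4596, -0.1709, 0.0553]
ee_rot: [-3.131, -0.26, 0.002]
force: [0.0, 0.1, -0.6]
width: 0.0007
gripper_force: 0.0
```

The force is lower than the spring should give, so I'll check whether the lever followed.

```bash
python3 - <<'E'
from h import *
b=cap('side');o=robot.get_obs();print(o['ee_pos'],o['force'],o['ft_torque'])
w=cap('wrist')['pixels'][0:250,80:380]
B=cv2.resize(b['pixels'][150:250,180:330],(800,533),interpolation=cv2.INTER_CUBIC)
B=cv2.resize(B,(450,300));W=cv2.resize(w,(350,300))
cv2.imwrite('pics/h.png',np.hstack([B,W])[:,:,::-1])
E
```

```text
[ 0.45996772 -0.17103015  0.05569628] [-0.83865387 -0.65308646  0.24791463] [0.00835163 0.12748217 0.04241723]
```

View pics/h.png

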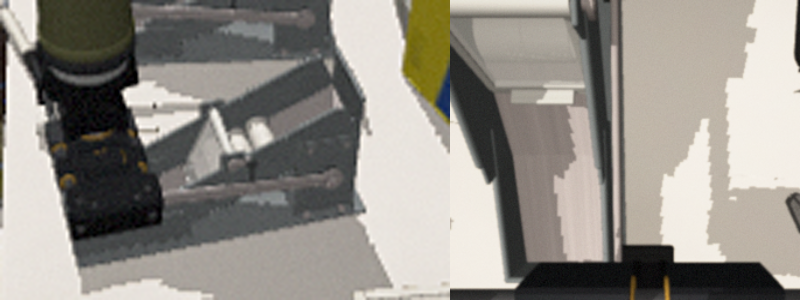

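```bash
python3 - <<'E'
from h import *
G=np.load('g.npy');
print('g',G[176:208:5,250].round(3).tolist(), G[190,234:268:4].round(3).tolist())
w=cap('wrist');P=world(w);I=w['pixels'].astype(int)
for r in range(196,245,6):print(r,P[r,245].round(4),I[r,245])
for c in range(215,285,6):print(c,P[210,c].round(4),I[210,c])
E
```

```text
g [[0.477, -0.166, 0.083], [0.472, -0.167, 0.085], [0.467, -0.168, 0.085], [0.462, -0.168, 0.084], [0.456, -0.169, 0.084], [0.451, -0.17, 0.084], [0.446, -0.171, 0.083]] [[0.46, -0.152, 0.083], [0.461, -0.156, 0.084], [0.461, -0.16, 0.084], [0.462, -0.164, 0.084], [0.463, -0.168, 0.084], [0.463, -0.172, 0.084], [0.464, -0.176, 0.085], [0.465, -0.18, 0.085], [0.444, -0.193, -0.001]]
196 [ 0.4593 -0.1646 -0.0005] [184 173 160]
202 [ 0.4531 -0.1656 -0.0008] [186 176 162]
208 [ 0.4743 -0.1639  0.0828] [25 26 25]
214 [ 0.4706 -0.1645  0.0843] [23 25 23]
220 [ 0.4697 -0.1649  0.093 ] [ 8 11  8]
226 [ 0.4692 -0.1651  0.1018] [16 10 13]
232 [ 0.4695 -0.1653  0.1113] [13  6 15]
238 [ 0.4696 -0.1654  0.1196] [14 13  8]
244 [ 0.4922 -0.1629  0.1739] [45 43 39]
215 [ 0.4545 -0.1408  0.0403] [91 94 93]
221 [ 0.4713 -0.1485  0.0858] [186 173 169]
227 [ 0.4711 -0.1523  0.0834] [52 47 44]
233 [ 0.4723 -0.1563  0.0849] [26 25 21]
239 [ 0.4726 -0.1602  0.0838] [21 20 14]
245 [ 0.4735 -0.1641  0.0845] [26 28 22]
251 [ 0.4739 -0.168   0.0838] [25 21 22]
257 [ 0.4748 -0.1719  0.0846] [25 23 24]
263 [ 0.4751 -0.1759  0.0834] [24 25 20]
269 [ 0.4758 -0.1799  0.0835] [20 22 17]
275 [ 0.4499 -0.1964 -0.0005] [242 235 227]
281 [ 0.4504 -0.2026 -0.0021] [242 237 229]
```

```bash
python3 - <<'E'
from h import *
o=robot.get_obs();print(o)
w=cap('wrist');R,_=cv2.Rodrigues(np.array(w['rvec'],float));print('cam',-R.T@np.array(w['tvec']).ravel())
I=w['pixels'];cv2.imwrite('pics/i.png',cv2.resize(I[185:260,190:310],(800,500),interpolation=cv2.INTER_CUBIC)[:,:,::-1])
for n in ('scene','side'):
    P=world(cap(n));m=(abs(P[...,0]-.46)<.06)&(abs(P[...,1]+.171)<.11)&(P[...,2]>.05)
    q=P[m];print(n,len(q),np.histogram(q[:,2],bins=np.arange(.05,.26,.01))[0])
    t=q[(abs(q[:,0]-.46)<.02)&(abs(q[:,1]+.171)<.025)&(q[:,2]<.125)];print(t[np.argsort(t[:,2])][::max(1,len(t)//25)].round(3).tolist())
E
```

```text
{'t': 2.7, 'q': array([ 0.15358305,  0.09463479,  0.15551727,  2.00136889, -0.01685165,
        1.04612701, -1.08820023]), 'dq': array([ 1.58428919e-03, -4.67328511e-03,  7.41159577e-04, -1.52500234e-03,
        2.67752708e-04, -4.61969569e-05,  1.84557156e-03]), 'tau': array([-3.92390808e-03, -3.23367476e+01,  5.07227182e-01, -2.75379896e+01,
       -4.75863903e-02, -4.11613472e-02,  1.81587561e-04]), 'ee_pos': array([ 0.4603456 , -0.17113746,  0.05614066]), 'ee_rot': array([3.13051198e+00, 2.60033853e-01, 9.25492661e-04]), 'force': array([-1.28343559,  0.59309427,  0.42173503]), 'ft_torque': array([0.02099793, 0.11713229, 0.00644829]), 'gripper_force': 0.0, 'width': 0.0004586319201661579}
cam [ 0.52935641 -0.15861466  0.25120263]
scene 2704 [  9   5  40  52  13  16  10   0   0   0   7  62  81  83  79 170  43  39
  35  39]
[[0.471, -0.155, 0.068], [0.466, -0.152, 0.071], [0.461, -0.149, 0.074], [0.465, -0.149, 0.077], [0.461, -0.148, 0.079], [0.457, -0.148, 0.08], [0.441, -0.158, 0.08], [0.469, -0.147, 0.081], [0.458, -0.17, 0.082], [0.459, -0.151, 0.083], [0.448, -0.174, 0.083], [0.448, -0.155, 0.084], [0.441, -0.158, 0.084], [0.476, -0.173, 0.084], [0.45, -0.16, 0.085], [0.463, -0.16, 0.085], [0.469, -0.156, 0.086], [0.459, -0.152, 0.086], [0.452, -0.164, 0.086], [0.461, -0.164, 0.088], [0.455, -0.161, 0.091], [0.46, -0.16, 0.095], [0.464, -0.161, 0.098], [0.46, -0.16, 0.099], [0.453, -0.163, 0.1], [0.464, -0.161, 0.102], [0.469, -0.163, 0.104], [0.465, -0.161, 0.106], [0.454, -0.164, 0.108], [0.459, -0.166, 0.11], [0.455, -0.165, 0.111], [0.462, -0.161, 0.116], [0.454, -0.162, 0.117]]
side 6344 [  1   2   2   4   0   0   0   0   0   0   0  93 176 301 144 498  82  69
  57  19]
[]
```

View pics/i.png

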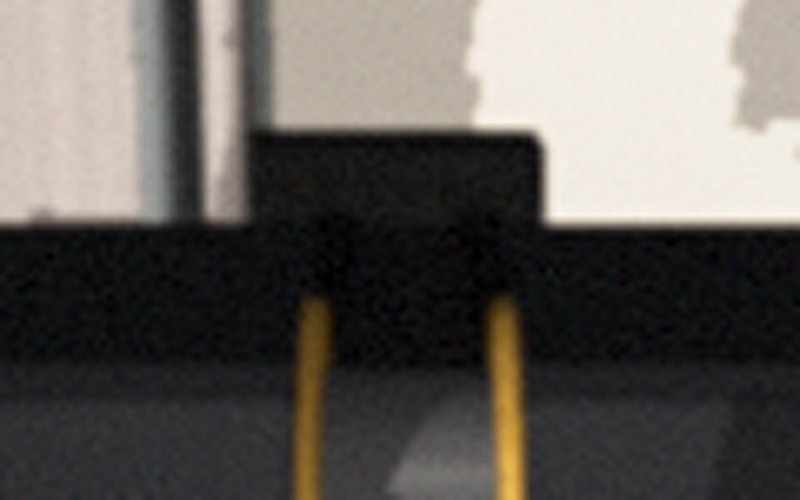

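```bash
python3 - <<'E'
from h import *
d=np.load('w.npz')
for k in 'ab':
    P=d[k];m=(abs(P[...,0]-.65)<.12)&(abs(P[...,1])<.06)&(P[...,2]>.16)&(P[...,2]<.33)
    q=P[m];print(k,q[:,2].min(),np.histogram(q[:,2],bins=np.arange(.16,.33,.01))[0])
E
```

```text
a 0.2217683365101138 [  0   0   0   0   0   0  24  26  23  35  31  29  18  65 155 132]
b 0.22158814229218565 [  0   0   0   0   0   0  23  25  24  31  37  35   7  44 211 241]
```

The clouds settle it. At the start the fingertips were at z = 0.222 while the reported TCP was 0.188, so the real tips sit about 34 mm above the reported TCP. They are now just above the pad, which matches the near-zero force. The bottom stop will be at a reported z of about 0.011.

Emit:
move_arm(plan=[{"translation":[0,0,-0.6],"rot":[0,0,0],"fingers":0},{"translation":[0,0,-0.6],"rot":[0,0,0],"fingers":0},{"translation":[0,0,-0.6],"rot":[0,0,0],"fingers":0},{"translation":[0,0,0],"rot":[0,0,0],"fingers":0}])

```text
t: 3.35
ee_pos: [0.4597, -0.1713, 0.0372]
ee_rot: [3.131, 0.26, -0.001]
force: [-0.4, -0.9, 0.8]
width: 0.0003
gripper_force: 0.6
```

```bash
python3 - <<'E'
from h import *
for i in range(3):
    o=robot.get_obs();w=cap('wrist');P=world(w);I=w['pixels'].astype(int)
    print(o['ee_pos'],o['force'])
for r in range(190,240,4):print(r,P[r,245].round(4),I[r,245],P[r,262].round(4))
for n in('scene','side'):
    P=world(cap(n));m=(abs(P[...,0]-.46)<.1)&(abs(P[...,1]+.171)<.05)&(P[...,2]>.05);q=P[m];print(np.histogram(q[:,2],bins=np.arange(.05,.2,.01))[0])
E
```

```text
[ 0.45965545 -0.17129959  0.03719842] [-0.41690904 -0.85586431  0.79012346]
[ 0.4597968  -0.17106712  0.03736623] [-0.08141001  0.596704   -0.0542608 ]
[ 0.45987881 -0.17083305  0.03742648] [0.48167216 0.09172099 0.22783372]
190 [ 0.4695 -0.163  -0.0012] [187 177 163] [ 0.4718 -0.1783 -0.0021]
194 [ 0.4657 -0.1636 -0.0017] [182 174 161] [ 0.4684 -0.1788 -0.0008]
198 [ 4.623e-01 -1.641e-01 -3.000e-04] [185 174 159] [ 4.648e-01 -1.795e-01 -4.000e-04]
202 [ 0.4584 -0.1648 -0.0006] [182 175 161] [ 0.4605 -0.1803 -0.0022]
206 [ 0.4546 -0.1654 -0.0008] [171 161 148] [ 4.573e-01 -1.808e-01 -3.000e-04]
210 [ 0.4744 -0.1637  0.0697] [20 18 19] [ 0.4764 -0.1745  0.0701]
214 [ 0.4717 -0.1641  0.0697] [27 25 26] [ 0.4737 -0.175   0.0702]
218 [ 0.4696 -0.1645  0.0712] [20 21 20] [ 0.4724 -0.175   0.0741]
222 [ 0.4693 -0.1647  0.0775] [14  6 12] [ 0.4721 -0.1748  0.0803]
226 [ 0.4693 -0.1648  0.0842] [12 12 15] [ 0.4722 -0.1745  0.0873]
230 [ 0.4692 -0.165   0.0899] [13 17 12] [ 0.4721 -0.1743  0.093 ]
234 [ 0.4694 -0.1651  0.096 ] [16 15 15] [ 0.4723 -0.174   0.0992]
238 [ 0.4694 -0.1652  0.1013] [19 18 16] [ 0.4722 -0.1738  0.1041]
[35 85 46 11 11  0  0  0  0  6 11 38  6 29 29]
[  5  74  46   5   0   0   0   0   0   3  83 260  37 149  81]
```

The pad is at z = 0.070 and following the fingertip; the force channel just doesn't show it. I'll press the rest of the way and hold.

Emit:
move_arm(plan=[{"translation":[0,0,-0.7],"rot":[0,0,0],"fingers":0},{"translation":[0,0,-0.7],"rot":[0,0,0],"fingers":0},{"translation":[0,0,-0.7],"rot":[0,0,0],"fingers":0},{"translation":[0,0,-0.4],"rot":[0,0,0],"fingers":0},{"translation":[0,0,0],"rot":[0,0,0],"fingers":0},{"translation":[0,0,0],"rot":[0,0,0],"fingers":0},{"translation":[0,0,0],"rot":[0,0,0],"fingers":0},{"translation":[0,0,0],"rot":[0,0,0],"fingers":0},{"translation":[0,0,0],"rot":[0,0,0],"fingers":0},{"translation":[0,0,0],"rot":[0,0,0],"fingers":0},{"translation":[0,0,0],"rot":[0,0,0],"fingers":0},{"translation":[0,0,0],"rot":[0,0,0],"fingers":0}])

```text
t: 5.1
ee_pos: [0.4606, -0.1708, 0.0132]
ee_rot: [-3.131, -0.26, -0.001]
force: [-2.1, 1.2, 7.0]
width: 0.0006
gripper_force: 3.5
```

```bash
python3 - <<'E'
from h import *
w=cap('wrist');s=cap('scene');P=world(w)
for r in range(208,226,3):print(r,P[r,245].round(4))
print(robot.get_obs()['ee_pos'])
S=cv2.resize(s['pixels'][165:230,225:320],(438,300),interpolation=cv2.INTER_CUBIC)
W=cv2.resize(w['pixels'][0:250,80:380],(360,300))
cv2.imwrite('pics/j.png',np.hstack([S,W])[:,:,::-1])
E
```

```text
208 [ 0.476  -0.1634  0.0443]
211 [ 0.4743 -0.1637  0.0453]
214 [ 0.4725 -0.164   0.0459]
217 [ 0.4709 -0.1643  0.047 ]
220 [ 0.4698 -0.1645  0.0496]
223 [ 0.4696 -0.1647  0.0542]
[ 0.46053961 -0.17075964  0.01314945]
```

View pics/j.png

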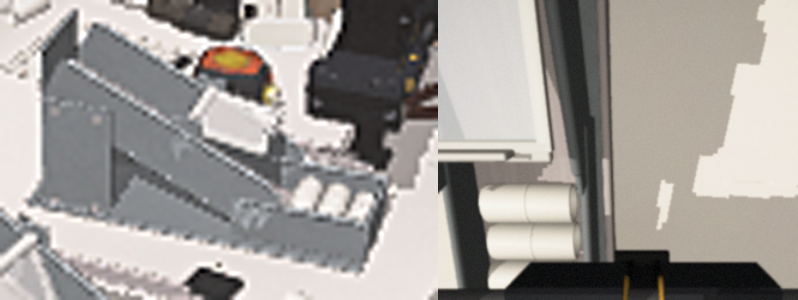

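The lid is wide open and all three couplings lie in the tray, at (308,190), (335,200) and (362,208) in the left half of the picture. Now I'll ease the lever up at about 14 mm/s.

Emit:
move_arm(plan=[{"translation":[0,0,0.18],"rot":[0,0,0],"fingers":0},{"translation":[0,0,0.18],"rot":[0,0,0],"fingers":0},{"translation":[0,0,0.18],"rot":[0,0,0],"fingers":0},{"translation":[0,0,0.18],"rot":[0,0,0],"fingers":0},{"translation":[0,0,0.18],"rot":[0,0,0],"fingers":0},{"translation":[0,0,0.18],"rot":[0,0,0],"fingers":0},{"translation":[0,0,0.18],"rot":[0,0,0],"fingers":0},{"translation":[0,0,0.18],"rot":[0,0,0],"fingers":0},{"translation":[0,0,0.18],"rot":[0,0,0],"fingers":0},{"translation":[0,0,0.18],"rot":[0,0,0],"fingers":0},{"translation":[0,0,0.18],"rot":[0,0,0],"fingers":0},{"translation":[0,0,0.18],"rot":[0,0,0],"fingers":0}])

```text
t: 6.7
ee_pos: [0.4602, -0.1708, 0.0345]
ee_rot: [-3.131, -0.26, -0.0]
force: [-0.6, 1.6, 4.5]
width: 0.0003
gripper_force: 2.1
```

Emit:
move_arm(plan=[{"translation":[0,0,0.16],"rot":[0,0,0],"fingers":0},{"translation":[0,0,0.16],"rot":[0,0,0],"fingers":0},{"translation":[0,0,0.16],"rot":[0,0,0],"fingers":0},{"translation":[0,0,0.16],"rot":[0,0,0],"fingers":0},{"translation":[0,0,0.14],"rot":[0,0,0],"fingers":0},{"translation":[0,0,0.14],"rot":[0,0,0],"fingers":0},{"translation":[0,0,0.14],"rot":[0,0,0],"fingers":0},{"translation":[0,0,0.12],"rot":[0,0,0],"fingers":0},{"translation":[0,0,0.12],"rot":[0,0,0],"fingers":0},{"translation":[0,0,0.12],"rot":[0,0,0],"fingers":0},{"translation":[0,0,0.12],"rot":[0,0,0],"fingers":0},{"translation":[0,0,0.12],"rot":[0,0,0],"fingers":0}])

```text
t: 8.2
ee_pos: [0.4599, -0.1713, 0.051]
ee_rot: [3.13, 0.26, -0.0]
force: [1.6, -0.5, 2.1]
width: 0.0006
gripper_force: 1.2
```

Emit:
move_arm(plan=[{"translation":[0,0,0.12],"rot":[0,0,0],"fingers":0},{"translation":[0,0,0.12],"rot":[0,0,0],"fingers":0},{"translation":[0,0,0.12],"rot":[0,0,0],"fingers":0},{"translation":[0,0,0.12],"rot":[0,0,0],"fingers":0},{"translation":[0,0,0.12],"rot":[0,0,0],"fingers":0},{"translation":[0,0,0.15],"rot":[0,0,0],"fingers":0},{"translation":[0,0,1],"rot":[0,0,0],"fingers":0},{"translation":[0,0,2],"rot":[0,0,0],"fingers":0},{"translation":[0,0,3],"rot":[0,0,0],"fingers":0},{"translation":[0,0,3],"rot":[0,0,0],"fingers":0},{"translation":[0,0,0],"rot":[0,0,0],"fingers":0},{"translation":[0,0,0],"rot":[0,0,0],"fingers":0}])

```text
t: 9.7
ee_pos: [0.4598, -0.1709, 0.1484]
ee_rot: [-3.131, -0.26, 0.0]
force: [-0.7, 0.1, 0.3]
width: 0.0002
gripper_force: 0.0
```

```bash
python3 - <<'E'
from h import *
w=cap('wrist','k');P=world(w);print(robot.get_obs()['ee_pos'],robot.get_obs()['t'])
I=w['pixels'].astype(int);m=(I.max(-1)<60)&(P[...,2]>.03)&(P[...,2]<.1)&(abs(P[...,0]-.46)<.03)&(abs(P[...,1]+.17)<.03)
print(m.sum(),np.median(P[m],0))
E
```

```text
[ 0.45936701 -0.17080986  0.14777337] 9.75
935 [ 0.46048823 -0.1681392   0.08424874]
```

View pics/k.png

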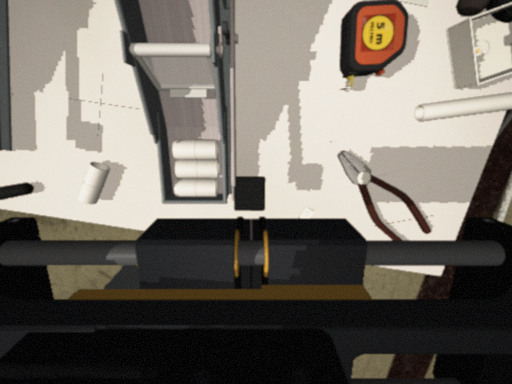

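The lid is shut at (170,65) and the three couplings are in the tray at (195,150) to (195,188). The lever is fully up, with the pad at z = 0.084, and the arm is clear.

```bash
python3 -c "
from bench import robot
print(robot.close_job())"
```

```text
the job is handed in; nothing more can be done
None
```

All three couplings are in their own tray, the lever was eased back up with the lid shut, and the arm is clear; the job was handed in at about 9.8 s.

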